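Shut down the coffee hotplate

ROBOT

A 6-joint arm with a two-finger parallel gripper is mounted at the origin on a cart in front of the work surface, level with it; the furniture and walls round the work are solid. World frame = base frame: x ahead of the robot, y to its left, z up, the work surface at z = 0. Lengths are in m, angles in degrees, forces in N, time in s.
With the tool pointing down it reaches from about 0.25 to 0.725 m from the base axis. Payload 9.7 kg.
Tool frame: the origin (TCP) lies midway between the tips of the shut fingers; the grasp point (between the pads) lies 19 mm behind it; z points along the fingers, y is the line along which they close (so a half turn about z gives the same grasp; the last joint's range is limited). The gripper opens to 85 mm and grips with 20 to 120 N. Pads are 22 mm wide; open, the fingers measure 114 mm over their backs; the gripper's body (76 mm by 85 mm) begins 54 mm behind the grasp point. The pads swing forward as they close: fully open they stand 13 mm farther back than shut.
Start: joints at [0, 4.979, 10.078, 95.1, 0, 90], TCP at [0.55, -0, 0.231] pointing down, gripper open.
Joint ranges: [-179.16, 179.16], [-48.56, 103.87], [-65.8, 70.77], [-126.05, 130.52], [-82.76, 87.17], [-180, 180]. Speed limits (degrees/s): [127.2, 127.2, 147.25, 180, 180, 180].

INTERFACE

Orientations are given as [roll, pitch, yaw] about the fixed x, y, z axes, in that order (R = Rz(yaw) Ry(pitch) Rx(roll)).
In Python, from workcell import readout, imaging, bot, spotter gives the robot as it stands.
- The arm moves only by the shell command python3 -m jog 'ROWS' [FORCE]. ROWS is JSON, a list of rows, each an object with "rotation": the turn, a rotation vector about the world's x, y, z in degrees, a list of three; "translation": the shift along the world's x, y, z in mm, a list of three; "grip": the finger opening in mm, from 0 to 85.4. In form: [{"rotation": [wx, wy, wz], "translation": [dx, dy, dz], "grip": grip}, ...]. A call has 1 to 20 rows; each row is the pose to reach, as a shift and turn from the pose commanded when the call began; what a row does not reach only later rows make up. A row lasts 1/10 s, in which the tool goes at most 50 mm and 8.59 degrees, less where a joint would pass 70% of its speed; a pose out of reach is approached as far as the arm can. A call with a gripper value outside its range is refused whole. The fingers move at their own pace and stop on an object; FORCE is the grip in N (left out, the last holds). Time passes only in rows, so rows that repeat a pose let the fingers close. It gives the time, the measured TCP pose, the force, the opening and the grip force at its end, in the units of the state.
- readout.get_obs(): the state, without advancing time (a new reading comes with each control period).
- imaging.camera(name): name is "scene" or "side" or "wrist"; returns (picture, depth): 400x640x3 uint8, red, green, blue; 400x640 float32, m along the optical axis (not along the pixel's ray), 0 where there is no reading.
- imaging.camera_info(name): a dict with "vertical_fov" (degrees; the focal length in pixels is half the picture's height over the tangent of half this angle, whatever the lens; pixels are square), "cx", "cy" (the principal point, pixels), "extrinsics" (4x4, takes a point from camera to world coordinates); the wrist camera has in their place "tool_from_camera" (4x4, takes a point from camera to tool coordinates, whose origin is the TCP and whose axes are the flange's). Camera axes: x right, y down, z forward; pixel columns grow to the right and rows downward; lengths in m; the calibration is good to about 2 mm. The wrist camera is an equidistant fisheye: a pixel r from the principal point sees the ray r / f radians off the axis. A picture is of the moment at which its call begins: read the wrist's pose just before it. camera_info takes no time and is no camera call.
- bot.job_done(): hands the job in; it is judged then, once.
Trained networks look in the newest picture that a camera, given by its name, has taken for a name from the list of things; names that differ only in an ending like _2 or _b are one class to them, and where a whole thing is asked for, a point or a joint stands for the part that bears it (a point fixed in the world has none). Each returns a list of dicts, best first, with "confidence" (0 to 1); they miss things now and then, are a little off and sometimes report something else, mostly with a low value. They report only what shows in the picture. A call takes as long as a camera call.
- spotter.spot_in(camera, target): "box" ([centre column, centre row, width, height] in pixels, round what is visible of it).
- spotter.mark_of(camera, target): "uv" ([column, row] in pixels: a listed point, or the origin of a listed thing).
The state is a dict: "time": time; "q": joint angles; "qd": joint speeds; "joint_efforts": joint torques, N m; "ee_pos": TCP position; "tcp_rot": TCP orientation; "wrist_force": force on the tool from outside, world axes, zero at the start; "torque": the same for the moment, N m; "opening": finger opening in m; "grasp_force": force on a finger pad.
Only numpy, scipy, OpenCV 4.12 (cv2) and the standard library are available. Lean on these libraries where they do the work, as an engineer would, in place of code of your own. Each camera call takes 0.05 s, during which the arm holds its last target. There are 200 camera calls.

TASK

Coffee is over: shut down the steel hotplate under the carafe. First turn its black thermostat knob anticlockwise all the way back to its off stop, so that the switch does not have to break the heater's load, and only then flip the mains toggle beside it down to off. Leave the carafe standing on the plate, and do not disturb the mug or the spoon.

Things in the scene. Friction and masses are not known exactly. Their poses are not given: they have to be found in the camera images.
- hotplate: Brushed-steel hotplate, fixed, 280 deep x 290 wide x 85 mm high; black iron plate 160 mm across on top, face at z 98, centre at x +45 mm. Origin: centre of its underside; x to its back, y to its left, z up. Its front slope is the control panel, rising 35 degrees from (x -140, z 22) to (x -50, z 85 mm), facing up and to the front (-x); nothing on it but knob and toggle stands out over 8 mm.
- panel_knob (a point): Point on the panel's surface under the middle of the knob, half way up the slope and 55 mm left (y +55, x -95, z 53.5 mm in the hotplate's frame); axes as the hotplate's.
- panel_toggle (a point): Point on the panel's surface under the toggle, half way up the slope and 75 mm right (y -75, x -95, z 53.5 mm in the hotplate's frame); axes as the hotplate's.
- knob_grip (a point): Point on the thermostat knob's axis, 19 mm out from the panel. The knob is a straight-sided black fluted cylinder 40 mm across, its flat top 31 mm out from the panel, with a white pointer line. The point turns with the knob; its z axis is the knob's axis, out of the panel.
- knob (a joint): Knob angle in rad: 0 at the anticlockwise (off) end stop, growing clockwise as one looks at the panel, up to 4.71 at full heat. At off the pointer shows down-left (half past seven) to the round dot; at 2.36 straight up the slope. Light friction (0.06 N m); it stays where it is left.
- toggle_tip (a point): Round end of the mains toggle, a bare metal bat lever 42 mm long, 8 mm thick at its root and 13 mm near its end, pivoted 4 mm out from the panel.
- toggle (a joint): Angle of the mains toggle in rad: 0 off (leaning 0.42 rad from the panel's normal down the slope, to the front), 0.84 on (leaning 0.42 rad up the slope, to the back). An over-centre spring snaps it to the nearer end; it takes about 2.5 N at the tip.
- carafe: Coffee carafe, glass with black lid and handle, 0.7 kg, standing loose on the iron plate; 129 wide, 140 mm high; origin in the plane of its base, the glass body's axis is 22 mm towards its own +y, the handle reaches 86 mm towards its own -y; z up.
- mug: White mug with dark dots, 82 mm diameter, 91 mm high, standing loose left of the hotplate; origin at the centre of its base; z up.
- spoon: Metal spoon, 188 mm long, 16 mm high, lying loose on the worktop right of the hotplate; origin at its middle, on the worktop.

How it is judged:
By the outcome, as a careful person would: the job done as asked, in the order asked, and still so for the second after the job is handed in, with the robot touching nothing.
It also fails if it takes over 58 s, if anything falls off the work surface, if the arm or the gripper's body presses on something with over 40 N, if the wrist force passes 120 N, or if a joint passes its speed limit or range.

## Working session

There is one attempt and no reset: what is moved stays moved. The work goes in short steps, Python scripts to look and compute and a shell command to move; the robot and the scene stay as the last step left them, time stands still between calls to the robot, and variables do not carry over. Pictures are saved under pics/ and viewed, at most 10 in all, crops included, and the job is handed in when it is done.

```bash
mkdir -p pics; ls
cat > h.py <<'E'
import numpy as np, cv2
from workcell import readout, imaging, bot, spotter
from scipy.spatial.transform import Rotation as R
def ray(cam,uv):
    i=imaging.camera_info(cam); f=200/np.tan(np.radians(i["vertical_fov"])/2)
    d=np.array([(uv[0]-i["cx"])/f,(uv[1]-i["cy"])/f,1.])
    E=np.array(i["extrinsics"]); return E,d
def pt(cam,uv,depth):
    E,d=ray(cam,uv); return (E@np.append(d*depth,1))[:3]
def tri(obs):
    A=np.zeros((3,3));b=np.zeros(3)
    for cam,uv in obs:
        E,d=ray(cam,uv); d=E[:3,:3]@d; d/=np.linalg.norm(d); P=np.eye(3)-np.outer(d,d); A+=P; b+=P@E[:3,3]
    x=np.linalg.solve(A,b)
    return x
E
python3 - <<'E'
from h import *
import json
print(readout.get_obs())
ims=[]
D={}
for c in("scene","side"):
    im,d=imaging.camera(c); D[c]=d; cv2.imwrite(f"pics/{c}0.png",im[:,:,::-1]); print(c,np.round(imaging.camera_info(c)["extrinsics"],3).tolist())
M={}
for t in("hotplate","panel_knob","panel_toggle","knob_grip","toggle_tip","carafe","mug","spoon"):
    for c in("scene","side"):
        r=spotter.mark_of(c,t)
        if r:
            u=r[0]["uv"]; M[c,t]=u; print(c,t,np.round(u,1),round(r[0]["confidence"],2), np.round(pt(c,u,D[c][int(u[1]),int(u[0])]),3))
    if ("scene",t) in M and ("side",t) in M: print("TRI",t,np.round(tri([(c,M[c,t]) for c in("scene","side")]),4))
E
```

```text
pics
{'time': 0.0, 'q': array([9.24279883e-05, 5.01201178e+00, 1.00339335e+01, 9.51006707e+01,
       3.10776279e-04, 8.99994580e+01]), 'qd': array([-0.06776548, -0.11130109,  0.04095122, -0.00308226, -0.05973066,
       -0.06068567]), 'joint_efforts': array([ 7.68234549e-04, -5.20392072e+01,  4.64802504e+01,  1.63646933e-02,
        2.23589603e-05, -6.77332673e-05]), 'ee_pos': array([5.49760211e-01, 2.43271792e-06, 2.30569672e-01]), 'tcp_rot': array([-1.79921251e+02, -3.11520957e-04,  9.00006340e+01]), 'wrist_force': array([0.94319725, 0.53386619, 0.88299723]), 'torque': array([ 0.0236431 ,  0.00174623, -0.02174651]), 'grasp_force': 0.0, 'opening': 0.08538081089559445}
scene [[0.882, -0.329, 0.338, 0.134], [-0.472, -0.59, 0.656, -0.848], [-0.017, -0.738, -0.675, 0.978], [0.0, 0.0, 0.0, 1.0]]
side [[-0.944, -0.174, 0.28, 0.185], [-0.329, 0.528, -0.783, 1.069], [-0.011, -0.831, -0.556, 0.857], [0.0, 0.0, 0.0, 1.0]]
scene hotplate [338.3 233.2] 0.6 [ 0.574 -0.121  0.079]
side hotplate [304.6 211.1] 0.6 [0.573 0.057 0.084]
TRI hotplate [ 0.6148 -0.0551 -0.0019]
scene panel_knob [298.  2
[... 325 characters left out ...]
 0.53 [ 0.501 -0.056  0.077]
side knob_grip [341.6 201. ] 0.48 [ 0.498 -0.023  0.08 ]
TRI knob_grip [ 0.5054 -0.0453  0.0644]
scene toggle_tip [337.9 243.3] 0.48 [ 0.548 -0.163  0.098]
side toggle_tip [337.9 169.2] 0.54 [ 0.594 -0.308 -0.002]
TRI toggle_tip [ 0.5503 -0.1584  0.0916]
scene carafe [359.  198.6] 0.87 [ 0.634 -0.11   0.155]
side carafe [285.8 176.3] 0.95 [0.639 0.014 0.151]
TRI carafe [ 0.6696 -0.0604  0.1005]
scene mug [222.  170.6] 0.89 [0.433 0.303 0.022]
side mug [319.1 323.3] 0.78 [0.431 0.361 0.035]
TRI mug [ 0.4406  0.3304 -0.0007]
scene spoon [405.4 300. ] 0.66 [ 0.641 -0.311 -0.001]
side spoon [325.5 167.9] 0.62 [ 0.595 -0.183  0.074]
TRI spoon [ 0.6398 -0.31   -0.0047]
```

Run:
```python
from h import *
a=cv2.imread("pics/scene0.png")[130:310,230:450]; b=cv2.imread("pics/side0.png")[110:290,220:440]
w,_=imaging.camera("wrist"); cv2.imwrite("pics/w0.png",w[:,:,::-1])
for t in("knob_grip","toggle_tip","panel_knob","panel_toggle"): print(t,[(np.round(r["uv"],1),round(r["confidence"],2)) for r in spotter.mark_of("wrist",t)][:2])
cv2.imwrite("pics/ab.png",np.vstack([np.hstack([cv2.resize(x,(400,327),interpolation=3) for x in(a,b)]),np.hstack([np.zeros((270,184,3),np.uint8),cv2.resize(w[:,:,::-1],(432,270),interpolation=3),np.zeros((270,184,3),np.uint8)])]))
# cloud panel plane
P=[]
for c in("scene","side"):
    d=imaging.camera(c)[1]; v,u=np.mgrid[130:320,200:460]; 
    for x,y in zip(u.ravel(),v.ravel()):
        if d[y,x]>0: P.append(pt(c,(x,y),d[y,x]))
P=np.array(P); np.save("P.npy",P)
# normal direction unknown yaw: search RANSAC yaw/offset with slope 35
from scipy.optimize import least_squares
best=None
for yaw in np.arange(0,45,1.):
    c,s=np.cos(np.radians(yaw)),np.sin(np.radians(yaw))
    n=np.array([-np.sin(np.radians(35))*c,-np.sin(np.radians(35))*s,np.cos(np.radians(35))])
    Q=P[(P[:,2]>.03)&(P[:,2]<.08)&(np.hypot(P[:,0]-.53,P[:,1]+.09)<.13)]
    h=Q@n; H,e=np.histogram(h,np.arange(-.6,.4,.003)); k=H.argmax()
    if best is None or H[k]>best[0]: best=(H[k],yaw,e[k]+.0015,n,len(Q))
print(best)
n=best[3];off=best[2]
for it in range(5):
    I=Q[abs(Q@n-off)<.004]; m=I.mean(0); n=np.linalg.svd(I-m)[2][2]; n*=np.sign(n[2]); off=m@n
print(len(I),n,off,"slope",np.degrees(np.arccos(n[2])),"yaw",np.degrees(np.arctan2(-n[1],-n[0])))
T=P[(abs(P[:,2]-.085)<.006)&(np.hypot(P[:,0]-.6,P[:,1]+.06)<.25)]
print(cv2.minAreaRect(T[:,:2].astype(np.float32)))
```

```text
knob_grip [(array([269.7, 216.9]), 0.95)]
toggle_tip [(array([314.2, 332.2]), 0.48)]
panel_knob [(array([282.3, 212.1]), 0.89)]
panel_toggle [(array([323.8, 305.3]), 0.56)]Traceback (most recent call last):
  File "<stdin>", line 11, in <module>
  File "h.py", line 9, in pt
    E,d=ray(cam,uv); return (E@np.append(d*depth,1))[:3]
        ~~~^^^^^^^^
  File "h.py", line 5, in ray
    i=imaging.camera_info(cam); f=200/np.tan(np.radians(i["vertical_fov"])/2)
ValueError: time passes only in moves, steps and waits
```

View pics/ab.png

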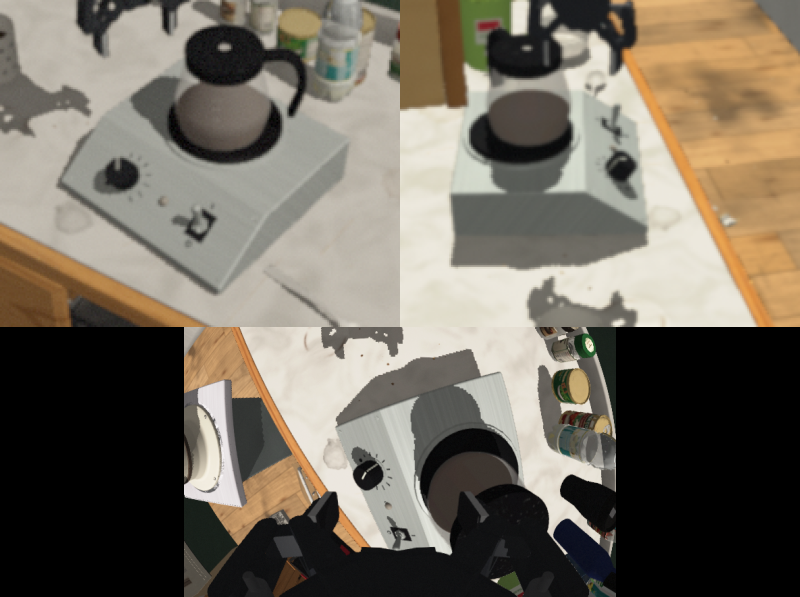

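The montage shows the hotplate rotated about 20°. In the scene crop the knob is at (122,173) and the toggle, leaning up, at about (200,215). The carafe stands behind them and the gripper is just above it. I'll fit the panel plane next.

Run:
```python
from h import *
P=[]
for c in("scene","side"):
    i=imaging.camera_info(c); d=imaging.camera(c)[1]; f=200/np.tan(np.radians(i["vertical_fov"])/2); E=np.array(i["extrinsics"])
    v,u=np.mgrid[130:320,200:460]; z=d[v,u]; k=z>0
    X=np.stack([(u-i["cx"])/f*z,(v-i["cy"])/f*z,z],-1)[k]
    P.append(X@E[:3,:3].T+E[:3,3])
    Q=P[-1]; Q=Q[(Q[:,2]>.03)&(Q[:,2]<.08)&(np.hypot(Q[:,0]-.53,Q[:,1]+.09)<.13)]
    best=(0,)
    for yaw in np.arange(5,40,1.):
        n=R.from_euler('ZY',[yaw,-35],degrees=True).apply([0,0,1]); h=Q@n
        H,e=np.histogram(h,np.arange(-.6,.4,.003)); j=H.argmax()
        if H[j]>best[0]: best=(H[j],yaw,e[j]+.0015,n)
    n,off=best[3],best[2]
    for it in range(8):
        I=Q[abs(Q@n-off)<.004]; m=I.mean(0); n=np.linalg.svd(I-m)[2][2]; n*=np.sign(n[2]); off=m@n
    print(c,len(I),n,off,"slope",np.degrees(np.arccos(n[2])),"yaw",np.degrees(np.arctan2(-n[1],-n[0])))
    T=P[-1]; T=T[(abs(T[:,2]-.085)<.005)&(np.hypot(T[:,0]-.6,T[:,1]+.06)<.2)]
    print(cv2.minAreaRect(T[:,:2].astype(np.float32)))
    # all points above z .01 within footprint : silhouette extents along hotplate axes
np.savez("P.npz",a=P[0],b=P[1])
# panel-based fit of pose x,y,yaw from network marks
M={"panel_knob":([298,227.6],[338.3,206.6],(-.095,.055,.0535)),"panel_toggle":([338.8,249.5],[335.4,181.6],(-.095,-.075,.0535)),"hotplate":([338.3,233.2],[304.6,211.1],(0,0,0))}
from scipy.optimize import least_squares
I={c:imaging.camera_info(c) for c in("scene","side")}
def proj(c,X):
    i=I[c]; f=200/np.tan(np.radians(i["vertical_fov"])/2); p=np.linalg.inv(i["extrinsics"])@np.append(X,1); return np.array([i["cx"]+f*p[0]/p[2],i["cy"]+f*p[1]/p[2]])
def res(p):
    Rz=R.from_euler('z',p[2]); o=[]
    for a,b,l in M.values():
        X=Rz.apply(l)+[p[0],p[1],0]; o+=list(proj("scene",X)-a)+list(proj("side",X)-b)
    return np.array(o)
s=least_squares(res,[.61,-.055,.35],loss='soft_l1'); print(s.x,np.degrees(s.x[2]),res(s.x).round(1))
```

```text
scene 2808 [-0.53491439 -0.18760222  0.82381551] -0.2235041818568621 slope 34.53141443758847 yaw 19.326506813316186
((0.6312524080276489, -0.05562007427215576), (0.2632991373538971, 0.29452353715896606), 20.665903091430664)
side 997 [-0.53732339 -0.18891876  0.82194481] -0.22366308290978193 slope 34.72004652036815 yaw 19.371281205938832
((0.631655216217041, -0.048322975635528564), (0.2513463497161865, 0.2987907826900482), 19.577945709228516)
[ 0.61697545 -0.05074605  0.36916506] 21.151599811272924 [-0.4 -0.4  0.5 -0.4 -0.1  3.1  0.1 -1.   0.3 -2.2 -0.8  0.4]
```

```bash
python3 -m jog '[{"rotation":[2.6,-7.3,0],"translation":[-40,-20,0],"grip":85},{"rotation":[5,-14.2,0],"translation":[-70,-40,-15],"grip":85},{"rotation":[7.5,-21,0],"translation":[-95,-53,-30],"grip":85},{"rotation":[10,-28,0],"translation":[-95,-53,-50],"grip":85},{"rotation":[11.7,-33,0],"translation":[-95,-53,-65],"grip":85},{"rotation":[11.7,-33,0],"translation":[-95,-53,-65],"grip":85},{"rotation":[11.7,-33,0],"translation":[-95,-53,-65],"grip":85},{"rotation":[11.7,-33,0],"translation":[-95,-53,-65],"grip":85}]'
cat >> h.py <<'E'
def wpose():
    o=readout.get_obs(); T=np.eye(4); T[:3,:3]=R.from_euler('xyz',o["tcp_rot"],degrees=True).as_matrix(); T[:3,3]=o["ee_pos"]; return T,o
def wray(T,uv,i):
    f=200/np.tan(np.radians(i["vertical_fov"])/2); p=np.array(uv)-[i["cx"],i["cy"]]; r=np.linalg.norm(p); a=r/f
    d=np.append(np.sin(a)*p/r,np.cos(a)); E=T@np.array(i["tool_from_camera"]); return E[:3,3],E[:3,:3]@d
def wproj(T,X,i):
    f=200/np.tan(np.radians(i["vertical_fov"])/2); p=(np.linalg.inv(T@np.array(i["tool_from_camera"]))@np.append(X,1))[:3]
    a=np.arctan2(np.hypot(p[0],p[1]),p[2]); return np.array([i["cx"],i["cy"]])+f*a*p[:2]/np.hypot(p[0],p[1])
E
python3 - <<'E'
from h import *
T,o=wpose(); w,d=imaging.camera("wrist"); i=imaging.camera_info("wrist"); print(o["q"].round(1),T.round(3)); print(np.round(i["tool_from_camera"],3))
np.savez("w1.npz",T=T,w=w,d=d)
cv2.imwrite("pics/w1.png",w[:,:,::-1])
for t in("knob_grip","toggle_tip","panel_knob","panel_toggle"):
    for r in spotter.mark_of("wrist",t)[:1]:
        u=r["uv"]; c,v=wray(T,u,i); h=.0535; 
        print(t,np.round(u,1),round(r["confidence"],2),"at z=.0535",(c+v*(h-c[2])/v[2]).round(4),"z=.069",(c+v*(.069-c[2])/v[2]).round(4))
E
```

```text
time: 2.1
ee_pos: [0.4567, -0.0535, 0.1701]
tcp_rot: [146.4, -10.9, 93.4]
wrist_force: [-0.0, 0.2, -0.3]
opening: 0.0851
grasp_force: 0.0
[-19.6 -39.4 -38.4  62.3  21.2  75.8] [[-0.057  0.838  0.543  0.457]
 [ 0.98  -0.056  0.19  -0.054]
 [ 0.189  0.543 -0.818  0.17 ]
 [ 0.     0.     0.     1.   ]]
[[-0.001 -0.964 -0.265  0.067]
 [ 1.    -0.001 -0.    -0.   ]
 [-0.    -0.265  0.964 -0.143]
 [ 0.     0.     0.     1.   ]]
knob_grip [292.8 203.5] 0.98 at z=.0535 [ 0.5069 -0.0401  0.0535] z=.069 [ 0.4986 -0.0385  0.069 ]
toggle_tip [362.1 332.7] 0.7 at z=.0535 [ 0.5844 -0.1985  0.0535] z=.069 [ 0.5712 -0.1869  0.069 ]
panel_knob [296.3 203.1] 0.58 at z=.0535 [ 0.5105 -0.0401  0.0535] z=.069 [ 0.502  -0.0385  0.069 ]
panel_toggle [341.  312.7] 0.74 at z=.0535 [ 0.5552 -0.1622  0.0535] z=.069 [ 0.5438 -0.1529  0.069 ]
```

View pics/w1.png

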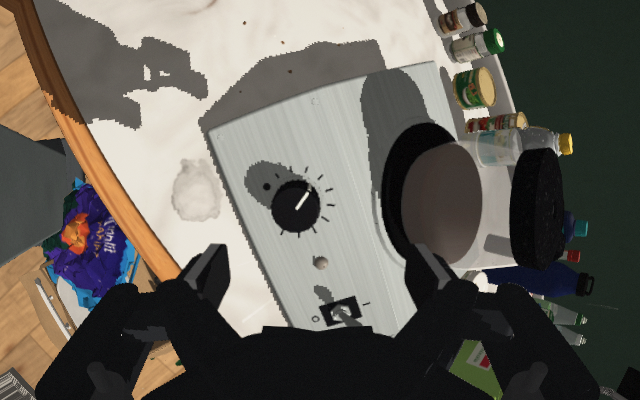

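The wrist view shows the knob at (296,206). Its pointer runs to (309,194), about 29° anticlockwise of straight up the slope, so the knob stands near 1.85 rad. The off dot is at (267,186). The toggle, at (340,312), is partly hidden.

Run:
```python
from h import *
z=np.load("w1.npz"); i=imaging.camera_info("wrist"); T=z["T"]; d=z["d"]
f=200/np.tan(np.radians(i["vertical_fov"])/2)
v,u=np.mgrid[0:400,0:640]; px=u-i["cx"]; py=v-i["cy"]; r=np.hypot(px,py)+1e-9; a=r/f
t=np.tan(a); k=(d>0)&(a<1.3)
X=np.stack([t*px/r*d,t*py/r*d,d],-1)[k]; E=T@np.array(i["tool_from_camera"]); W=X@E[:3,:3].T+E[:3,3]
q=np.load("P.npz")
for nm,C in(("wrist",W),("scene",q["a"]),("side",q["b"])):
  yaw=20 if 0 else 19.5
  n=R.from_euler('ZY',[yaw,-35],degrees=True).apply([0,0,1]); ex=R.from_euler('ZY',[yaw,-35],degrees=True).apply([1,0,0]); ey=np.cross(n,ex)
  c0=np.array([.509,-.0325,.0535]); L=(C-c0)@np.stack([ex,ey,n],1)
  pan=L[(abs(L[:,0])<.05)&(L[:,1]<.09)&(L[:,1]>-.17)&(abs(L[:,2])<.006)]
  c=np.linalg.lstsq(np.c_[pan[:,:2],np.ones(len(pan))],pan[:,2],rcond=None)[0]
  print(nm,len(pan),"panel tilt dev deg",np.degrees(c[:2]).round(2),"off mm",(c[2]*1e3).round(2), "panel y-range",np.percentile(pan[:,1],[.5,99.5]).round(4),"x",np.percentile(pan[:,0],[1,99]).round(4))
  h=L[:,2]-L[:,:2]@c[:2]-c[2]
  kt=L[(h>.026)&(h<.036)&(np.hypot(L[:,0],L[:,1])<.035)]
  if len(kt)>10: print(" knob top",len(kt),cv2.minEnclosingCircle(kt[:,:2].astype(np.float32)),(kt[:,:2].min(0)+kt[:,:2].max(0))/2,np.median(h[(h>.02)&(np.hypot(L[:,0],L[:,1])<.015)]))
  tg=(h>.012)&(h<.06)&(np.hypot(L[:,0]-.01,L[:,1]+.13)<.035)
  for lo,hi in((.012,.02),(.02,.03),(.03,.04),(.04,.05)):
    m=tg&(h>lo)&(h<=hi)
    if m.sum()>1: print(" tog",lo,m.sum(),np.median(L[m],0).round(4),L[m].min(0).round(3),L[m].max(0).round(3))
```

```text
wrist 22182 panel tilt dev deg [-0.04 -0.17] off mm -0.37 panel y-range [-0.1629  0.0834] x [-0.0489  0.0491]
 knob top 1784 ((0.0006866816547699273, -0.004853242076933384), 0.020590487867593765) [ 0.00039551 -0.00501768] 0.03095946759048829
 tog 0.012 38 [ 0.0044 -0.1313  0.0164] [ 0.    -0.136  0.012] [ 0.011 -0.13   0.02 ]
 tog 0.02 66 [ 0.0077 -0.1308  0.0257] [ 0.003 -0.135  0.02 ] [ 0.017 -0.129  0.03 ]
 tog 0.03 53 [ 0.0142 -0.1297  0.0345] [ 0.005 -0.134  0.03 ] [ 0.02  -0.128  0.039]
scene 3342 panel tilt dev deg [ 0.15 -0.09] off mm -1.33 panel y-range [-0.1688  0.0819] x [-0.0491  0.049 ]
 knob top 188 ((0.0022249743342399597, -0.0057099806144833565), 0.021179692819714546) [ 0.00164543 -0.00583054] 0.03058424215559108
 tog 0.012 6 [ 0.0053 -0.1382  0.0167] [ 0.003 -0.14   0.012] [ 0.009 -0.137  0.019]
 tog 0.02 9 [ 0.0082 -0.1389  0.0268] [ 0.006 -0.142  0.019] [ 0.013 -0.136  0.028]
 tog 0.03 15 [ 0.0141 -0.1386  0.0366] [ 0.008 -0.142  0.029] [ 0.022 -0.133  0.039]
 tog 0.04 14 [ 0.0164 -0.1379  0.0404] [ 0.012 -0.142  0.039] [ 0.022 -0.133  0.045]
side 1305 panel tilt dev deg [ 0.03 -0.2 ] off mm -0.44 panel y-range [-0.1675  0.0879] x [-0.0492  0.0492]
 knob top 96 ((0.0007641256088390946, -0.004839327652007341), 0.023030955344438553) [ 0.00249896 -0.00500165] 0.030529558787900268
 tog 0.012 6 [ 0.0064 -0.1312  0.0174] [ 0.002 -0.134  0.012] [ 0.011 -0.127  0.02 ]
 tog 0.02 11 [ 0.0131 -0.1304  0.0254] [ 0.006 -0.134  0.02 ] [ 0.019 -0.125  0.03 ]
 tog 0.03 16 [ 0.0164 -0.132   0.0357] [ 0.01  -0.137  0.03 ] [ 0.023 -0.123  0.04 ]
 tog 0.04 4 [ 0.016  -0.1341  0.0411] [ 0.013 -0.136  0.04 ] [ 0.02  -0.127  0.042]
```

```bash
python3 -m jog '[{"rotation":[-4.3,-1.5,6.6],"translation":[15,4,-40],"grip":85},{"rotation":[-4.3,-1.5,6.6],"translation":[30,8,-80],"grip":85},{"rotation":[-4.3,-1.5,6.6],"translation":[30,8,-80],"grip":85},{"rotation":[-4.3,-1.5,6.6],"translation":[30,8,-80],"grip":85},{"rotation":[-4.3,-1.5,6.6],"translation":[30,8,-80],"grip":85}]'
python3 -c "
from h import *
T,o=wpose();print(o['q'].round(1),o['ee_pos'].round(4),T[:3,:3].round(3))"
```

```text
time: 2.85
ee_pos: [0.4859, -0.0453, 0.0889]
tcp_rot: [145.4, -6.6, 100.1]
wrist_force: [-0.1, 0.4, 0.3]
opening: 0.0854
grasp_force: 0.0
[-16.8 -35.2 -45.3  50.3  19.9  70.4] [ 0.4859 -0.0453  0.0889] [[-0.174  0.822  0.542]
 [ 0.978  0.081  0.192]
 [ 0.114  0.564 -0.818]]
```

```bash
python3 -m jog '[{"rotation":[0,0,0],"translation":[8,3,-12],"grip":85},{"rotation":[0,0,0],"translation":[17,5,-24],"grip":85},{"rotation":[0,0,0],"translation":[25,8,-34],"grip":85},{"rotation":[0,0,0],"translation":[25,8,-34],"grip":85},{"rotation":[0,0,0],"translation":[25,8,-34],"grip":50},{"rotation":[0,0,0],"translation":[25,8,-34],"grip":30},{"rotation":[0,0,0],"translation":[25,8,-34],"grip":30},{"rotation":[0,0,0],"translation":[25,8,-34],"grip":30},{"rotation":[0,0,0],"translation":[25,8,-34],"grip":30},{"rotation":[0,0,0],"translation":[25,8,-34],"grip":30}]' 35
python3 -c "
from h import *
T,o=wpose();print(o['q'].round(1),o['ee_pos'].round(4),o['torque'])"
```

```text
time: 3.85
ee_pos: [0.5109, -0.0373, 0.0544]
tcp_rot: [145.4, -6.5, 100.1]
wrist_force: [-2.8, -1.4, 7.1]
opening: 0.0389
grasp_force: 35.4
[-14.5 -30.5 -46.7  43.5  18.8  72.6] [ 0.5109 -0.0373  0.0544] [-0.04850262  0.29774967  0.02792359]
```

```bash
python3 -m jog '[{"rotation":[-4.34,-1.54,6.54],"translation":[0,0,0],"grip":30},{"rotation":[-8.67,-3.07,13.09],"translation":[0,0,0],"grip":30},{"rotation":[-13.0,-4.61,19.63],"translation":[0,0,0],"grip":30},{"rotation":[-17.34,-6.14,26.18],"translation":[0,0,0],"grip":30},{"rotation":[-21.68,-7.68,32.72],"translation":[0,0,0],"grip":30},{"rotation":[-26.0,-9.2,39.3],"translation":[0,0,0],"grip":30},{"rotation":[-30.35,-10.75,45.8],"translation":[0,0,0],"grip":30},{"rotation":[-34.7,-12.3,52.35],"translation":[0,0,0],"grip":30},{"rotation":[-39.0,-13.8,58.9],"translation":[0,0,0],"grip":30},{"rotation":[-43.4,-15.4,65.4],"translation":[0,0,0],"grip":30},{"rotation":[-47.7,-16.9,72.0],"translation":[0,0,0],"grip":30},{"rotation":[-51.5,-18.2,77.7],"translation":[0,0,0],"grip":30},{"rotation":[-51.5,-18.2,77.7],"translation":[0,0,0],"grip":30},{"rotation":[-51.5,-18.2,77.7],"translation":[0,0,0],"grip":30}]'
python3 -c "
from h import *
T,o=wpose();n=np.array([-.542,-.192,.818]);print(o['q'].round(1),o['ee_pos'].round(4),o['torque'],'about n',o['torque']@n)"
```

```text
time: 5.25
ee_pos: [0.5109, -0.0374, 0.0544]
tcp_rot: [175.7, 35.0, -168.4]
wrist_force: [-3.4, -1.8, 6.9]
opening: 0.0391
grasp_force: 35.4
[-14.4 -30.7 -46.8  43.4  18.5 -22.3] [ 0.5109 -0.0374  0.0544] [-0.01383606  0.30487304  0.16442195] about n 0.08346067650630723
```

```bash
python3 -m jog '[{"rotation":[-2.17,-0.77,3.27],"translation":[0,0,0],"grip":30},{"rotation":[-4.34,-1.54,6.54],"translation":[0,0,0],"grip":30},{"rotation":[-6.5,-2.3,9.8],"translation":[0,0,0],"grip":30},{"rotation":[-8.13,-2.88,12.27],"translation":[0,0,0],"grip":30},{"rotation":[-8.13,-2.88,12.27],"translation":[0,0,0],"grip":30},{"rotation":[-8.13,-2.88,12.27],"translation":[0,0,0],"grip":30}]'
python3 -c "
from h import *
T,o=wpose();n=np.array([-.542,-.192,.818]);print(o['q'].round(1),o['torque'],'about n',o['torque']@n)
w,d=imaging.camera('wrist'); print(spotter.mark_of('wrist','knob_grip')[:1]); cv2.imwrite('pics/w2.png',w[:,:,::-1])"
```

```text
time: 5.85
ee_pos: [0.5096, -0.0382, 0.0527]
tcp_rot: [-173.8, 34.5, -150.2]
wrist_force: [-8.9, -6.9, 4.6]
opening: 0.0395
grasp_force: 36.3
[-14.4 -30.7 -47.   43.4  18.4 -37.2] [-1.14216668  1.3859486  -0.39944261] about n 0.026208151614498965
[{'uv': [317.3, 270.0], 'confidence': 0.89}]
```

View pics/w2.png

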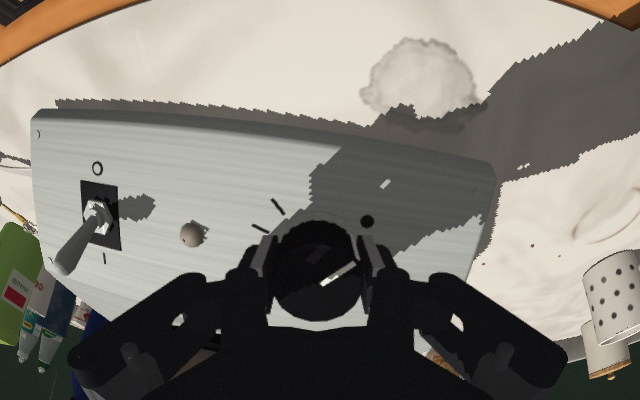

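```bash
cat >> h.py <<'E'
A=R.from_euler('ZY',[19.5,-35],degrees=True).as_matrix(); K=np.array([.5113,-.037,.0535])
def loc(T,uv,h,i):
    c,v=wray(T,uv,i); c=A.T@(c-K); v=A.T@v; return (c+v*(h-c[2])/v[2])
E
python3 - <<'E'
from h import *
T,o=wpose(); w,d=imaging.camera('wrist'); i=imaging.camera_info("wrist")
for uv,h in(((321,286),.031),((355,264),.031),((316,270),.031),((367,222),0),((278,206),0),((260,229),0),((98,168),0)):
    l=loc(T,uv,h,i)*1e3; print(uv,l.round(1),"clock cw from up",np.degrees(np.arctan2(-l[1],l[0])).round(1))
n=A[:,2]; print("torque n",o["torque"]@n,A.T@o["torque"],A.T@o["wrist_force"])
c=w[200:360,230:430]; cv2.imwrite("pics/c2.png",cv2.resize(c[:,:,::-1],(750,600),interpolation=3))
z=np.load("w1.npz")
for uv in((297,209),(309,194),(296,206)): l=loc(z["T"],uv,.031,i)*1e3; print("start",uv,l.round(1),np.degrees(np.arctan2(-l[1],l[0])).round(1))
l=loc(z["T"],(267,186),0,i)*1e3; print("dot",l.round(1),np.degrees(np.arctan2(-l[1],l[0])))
E
```

```text
(321, 286) [-0.6  1.3 31. ] clock cw from up -114.0
(355, 264) [-12.9  13.4  31. ] clock cw from up -133.8
(316, 270) [-7.9 -1.9 31. ] clock cw from up 166.7
(367, 222) [-21.2  21.3  -0. ] clock cw from up -134.8
(278, 206) [-23. -23.  -0.] clock cw from up 135.0
(260, 229) [ -9.6 -30.7   0. ] clock cw from up 107.4
(98, 168) [ -28.9 -130.     0. ] clock cw from up 102.5
torque n 0.0743344319887762 [-0.74411302  1.72022292  0.07433443] [-6.14657879 -3.73620975 10.80751626]
start (297, 209) [ 2.3  0.8 31. ] -20.1
start (309, 194) [15.7  9.4 31. ] -30.9
start (296, 206) [ 2.4  3.5 31. ] -55.5
dot [-21.   21.8   0. ] -133.89872704536046
```

View pics/c2.png

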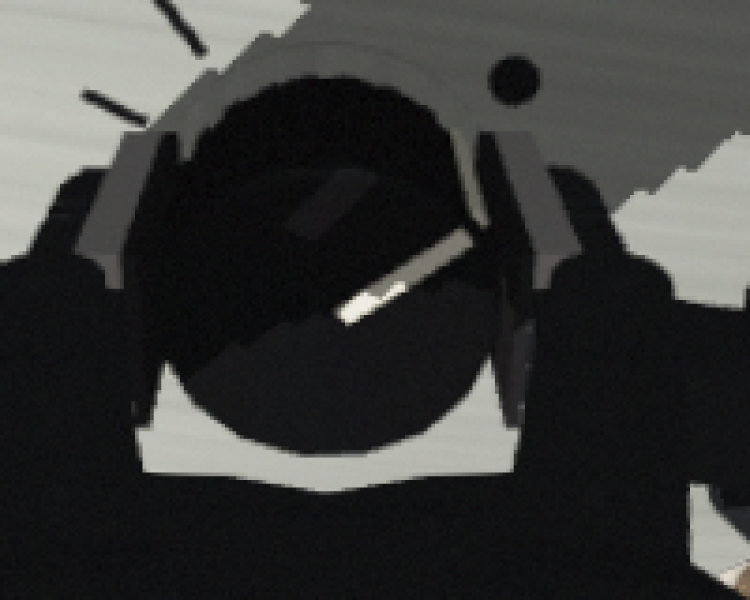

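The pointer stands at −135°, on the dot at (367,222), so the knob is on its off stop. I'll release it and back off along the panel normal.

```bash
python3 -m jog '[{"rotation":[0,0,0],"translation":[0,0,0],"grip":60},{"rotation":[0,0,0],"translation":[0,0,0],"grip":80},{"rotation":[0,0,0],"translation":[0,0,0],"grip":80},{"rotation":[0,0,0],"translation":[-4,-1,6],"grip":80},{"rotation":[0,0,0],"translation":[-13,-5,20],"grip":80},{"rotation":[0,0,0],"translation":[-27,-10,41],"grip":80},{"rotation":[2.2,0.8,-3.3],"translation":[-38,-13,57],"grip":80},{"rotation":[4.3,1.5,-6.5],"translation":[-38,-13,57],"grip":80},{"rotation":[4.3,1.5,-6.5],"translation":[-38,-13,57],"grip":80},{"rotation":[4.3,1.5,-6.5],"translation":[-38,-13,57],"grip":80}]'
python3 - <<'E'
from h import *
T,o=wpose(); w,d=imaging.camera('wrist'); i=imaging.camera_info("wrist"); cv2.imwrite('pics/w3.png',w[:,:,::-1])
print(o["q"].round(1),(A.T@(T[:3,3]-K)).round(4),(A.T@T[:3,:3]).round(3))
for h,p in((.031,(0,0)),(.031,(-.013,.0134)),(0,(-.0212,.0213)),(.042,(.017,-.13)),(.0,(0,-.13))): print(p,wproj(T,K+A@np.array([*p,h]),i).round(0))
E
```

```text
time: 7.0
ee_pos: [0.4718, -0.0499, 0.1093]
tcp_rot: [-179.4, 35.1, -159.7]
wrist_force: [0.8, 0.2, -0.8]
opening: 0.08
grasp_force: 0.0
[-18.1 -37.5 -44.2  54.1  20.4 -32.9] [-0.002   0.001   0.0695] [[-1.    -0.012  0.001]
 [-0.012  1.    -0.003]
 [-0.001 -0.003 -1.   ]]
(0, 0) [316. 228.]
(-0.013, 0.0134) [338. 209.]
(-0.0212, 0.0213) [347. 184.]
(0.017, -0.13) [129. 251.]
(0, -0.13) [153. 210.]
```

View pics/w3.png

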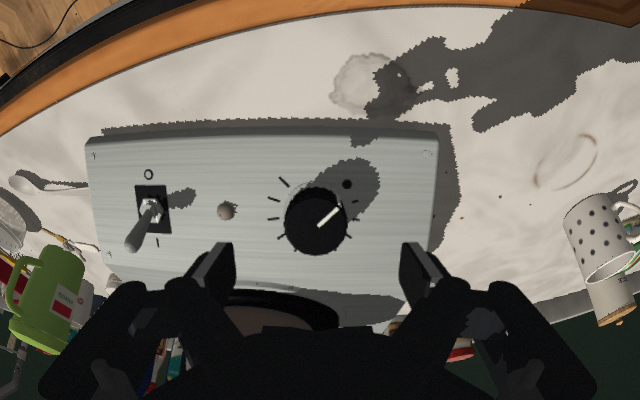

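The pointer runs from (318,227) to (340,208), still at the off dot. The toggle is on, with its tip near (131,247). Next I'll shut the fingers and move upslope of the toggle.

```bash
python3 -m jog '[{"rotation":[0,0,0],"translation":[20,-28,7],"grip":0},{"rotation":[0,0,0],"translation":[40,-56,14],"grip":0},{"rotation":[0,0,0],"translation":[60,-84,20],"grip":0},{"rotation":[0,0,0],"translation":[80,-111,27],"grip":0},{"rotation":[0,0,0],"translation":[80,-111,27],"grip":0},{"rotation":[0,0,0],"translation":[80,-111,27],"grip":0},{"rotation":[0,0,0],"translation":[92,-107,9],"grip":0},{"rotation":[0,0,0],"translation":[104,-102,-10],"grip":0},{"rotation":[0,0,0],"translation":[104,-102,-10],"grip":0},{"rotation":[0,0,0],"translation":[104,-102,-10],"grip":0}]'
python3 - <<'E'
from h import *
T,o=wpose(); w,d=imaging.camera('wrist'); cv2.imwrite('pics/w4.png',w[:,:,::-1])
print(o["q"].round(1),(A.T@(T[:3,3]-K)).round(4),(A.T@T[:3,:3]).round(3))
E
```

```text
time: 8.05
ee_pos: [0.5752, -0.151, 0.099]
tcp_rot: [-179.5, 35.0, -159.8]
wrist_force: [-0.4, -0.6, 0.1]
opening: -0.0001
grasp_force: 0.0
[-26.  -14.5 -30.1  48.1  24.1 -40.4] [ 0.0443 -0.1288  0.0245] [[-1.    -0.011  0.   ]
 [-0.011  1.    -0.002]
 [-0.    -0.002 -1.   ]]
```

View pics/w4.png

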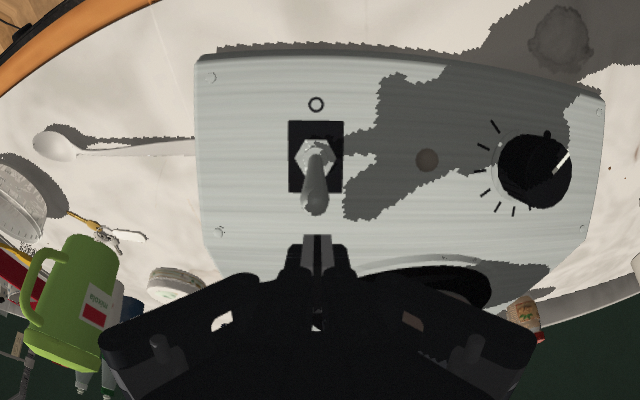

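The shut fingers at (317,240) are in line with the lever at (316,185) and just upslope of it. Sweeping down the slope now.

```bash
python3 -m jog '[{"rotation":[0,0,0],"translation":[-5,-2,-4],"grip":0},{"rotation":[0,0,0],"translation":[-10,-3.5,-7.5],"grip":0},{"rotation":[0,0,0],"translation":[-15,-5,-11],"grip":0},{"rotation":[0,0,0],"translation":[-20,-7,-15],"grip":0},{"rotation":[0,0,0],"translation":[-24,-8.5,-18],"grip":0},{"rotation":[0,0,0],"translation":[-28,-10,-21],"grip":0},{"rotation":[0,0,0],"translation":[-28,-10,-21],"grip":0}]'
python3 -m jog '[{"rotation":[0,0,0],"translation":[8,3,6],"grip":0},{"rotation":[0,0,0],"translation":[0,0,26],"grip":0},{"rotation":[0,0,0],"translation":[-20,-7,60],"grip":0},{"rotation":[0,0,0],"translation":[-40,-15,85],"grip":0},{"rotation":[0,0,0],"translation":[-40,-15,85],"grip":0},{"rotation":[0,0,0],"translation":[-40,-15,85],"grip":0},{"rotation":[0,0,0],"translation":[-40,-15,85],"grip":0}]'
python3 - <<'E'
from h import *
w,d=imaging.camera('wrist'); cv2.imwrite('pics/w5.png',w[:,:,::-1])
E
```

```text
time: 8.8
ee_pos: [0.5474, -0.1621, 0.0776]
tcp_rot: [-179.5, 35.0, -159.9]
wrist_force: [-0.1, -0.3, -0.3]
opening: -0.0001
grasp_force: 0.0
time: 9.5
ee_pos: [0.5082, -0.1766, 0.1624]
tcp_rot: [-179.5, 35.0, -159.8]
wrist_force: [-0.0, -0.0, 0.3]
opening: 0.0001
grasp_force: 0.0
```

View pics/w5.png

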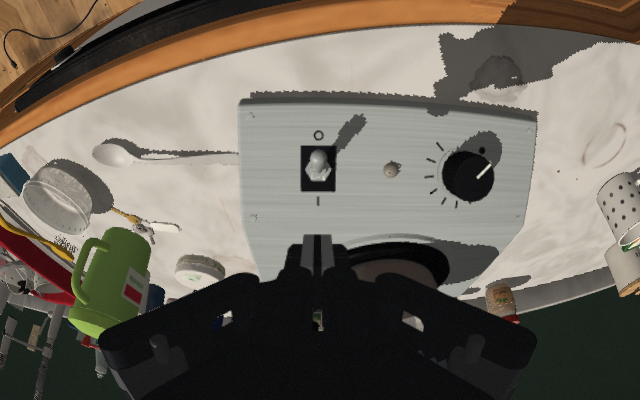

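The toggle tip is now at (318,158), in front of its base at (317,172), so it leans to off. The knob pointer is still at the dot. I'll check this numerically, then hand in.

Run:
```python
from h import *
T,o=wpose(); i=imaging.camera_info("wrist")
for p in((-.017,-.13,.042),(0,-.13,.046),(.017,-.13,.042),(-.013,.0134,.031)): print(p,wproj(T,K+A@np.array(p),i).round(0))
imaging.camera("scene");imaging.camera("side")
for t in("carafe","mug","spoon"): print(t,[np.round(r[0]["uv"],1) for r in (spotter.mark_of(c,t) for c in("scene","side")) if r])
```

```text
(-0.017, -0.13, 0.042) [319. 156.]
(0, -0.13, 0.046) [318. 180.]
(0.017, -0.13, 0.042) [318. 202.]
(-0.013, 0.0134, 0.031) [491. 165.]
carafe [array([359.4, 198.9]), array([287. , 176.2])]
mug [array([319., 322.])]
spoon [array([404.3, 300.3]), array([335.2, 182. ])]
```

```bash
python3 -c "
from workcell import bot; print(bot.job_done())"
```

```text
the job is handed in; nothing more can be done
None
```

The hotplate is shut down: I turned the knob back to its off stop first, then flipped the toggle down to off. The wrist camera confirmed both, the carafe, mug and spoon are where they were, and the job was handed in after about 10 s of the 58 s allowed.

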